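# Load the balance rings onto an orbital mixer's spindle in order of size

## Robot

A 6-joint arm with a two-finger parallel gripper is mounted at the origin on the work surface. World frame = base frame: x ahead of the robot, y to its left, z up, the work surface at z = 0. Lengths are in m, angles in degrees, forces in N, time in s.
With the tool pointing down it reaches from about 0.35 to 0.775 m from the base axis. Payload 7.3 kg.
Tool frame: the origin (TCP) lies where the fingers leave the gripper's body, on its centre line; the fingertips stand 66 mm ahead of it and the grasp point (between the pads) lies 47 mm ahead of it; z points along the fingers, y is the line along which they close (so a half turn about z gives the same grasp; the last joint's range is limited). The gripper opens to 92 mm and grips with 3 to 60 N. Pads are 19 mm wide; open, the fingers measure 130 mm over their backs; the gripper's body (75 mm by 190 mm) begins 47 mm behind the grasp point.
Start: joints at [-73.396, 19.595, 87.324, -0, 73.075, -8.365], TCP at [0.222, -0.476, 0.292] pointing down, gripper open.
Joint ranges: [-145.02, 145.02], [-44.19, 115.74], [2.07, 154.8], [-57.11, 237.11], [16.16, 152.29], [-177.93, 177.93]. Speed limits (degrees/s): [147.25, 147.25, 180, 180, 180, 180].

## Interface

Orientations are given as a 3x3 rotation matrix whose columns are the frame's x, y, z axes.
In Python, from plant import arm, inverse_kinematics, get_image, job_done gives the robot as it stands. Calls block until the motion is done:
- arm.move_pose(position, orientation): joint-space move of the TCP to a pose.
- arm.move_linear(position, frame=None, rate=0.15): straight line of the TCP; frame=None keeps the orientation; rate is the mean speed in m/s.
- arm.goto_joints(angles): joint-space move.
- arm.move_gripper(opening, grasp_force=None): finger opening in m; grasp_force is the grip in N (None keeps the last); returns when the fingers have stopped.
- arm.wait(seconds).
- inverse_kinematics(position, orientation): joint angles nearest the present ones, or None.
- get_image(name): name is "side" or "top"; returns a dict with "img" (480x640x3 uint8, red, green, blue), "mtx" (3x3 intrinsics, pixels), "view" (4x4, takes a point from world to camera coordinates). Camera axes: x right, y up, looking along -z (the intrinsics and any distortion apply to the point x, -y, -z); pixel columns grow to the right and rows downward; lengths in m; the calibration is good to about 2 mm. A picture is of the moment at which its call begins. There is no depth.
A pose or a line that the arm cannot do raises arm.PlanningError and nothing moves.
- job_done(): hands the job in; it is judged then, once.
Readings, each from a call of its own:
- arm.current_clock(): time.
- arm.current_joint_positions(): joint angles.
- arm.current_qvel(): joint speeds.
- arm.current_joint_efforts(): joint torques, N m.
- arm.current_tcp_pos(): TCP position.
- arm.current_orientation(): TCP orientation.
- arm.current_ft_force(): force on the tool from outside, world axes, zero at the start.
- arm.current_wrist_torque(): the same for the moment, N m.
- arm.current_opening(): finger opening in m.
- arm.current_grip_force(): force on a finger pad.
Only numpy, scipy, OpenCV 4.12 (cv2) and the standard library are available. Lean on these libraries where they do the work, as an engineer would, in place of code of your own. Each camera call takes 0.05 s, during which the arm holds its last target. There are 200 camera calls.

## Task

Put the three steel balance rings on the mixer's spindle, hubs up, in order of size: the largest first at the bottom, then the middle one, then the smallest on top. Feel for the off-centre spindle and push each ring gently all the way home, flush on what is below it, before adding the next; never press or strike hard on the turntable or spindle, whose bearing stands no more than 45 N, leave the other things on the bench alone, and let go at the end.

Things in the scene. Friction and masses are not known exactly. Their poses are not given: they have to be found in the camera images.
- mixer: Orbital mixer, fixed to the bench: white box 150 x 150 x 60 mm high; origin under its centre. Its spindle holds rings by three tiers of sprung strips, 15 mm apart, 3 round each tier, standing 1.6 mm proud: a ring does not fall home, it drags (several N, up to about 12 N with sideways rub), stays where it is left and must be pushed down, from the tip at 55 mm, until it is felt to stop.
- mixer_axis (a point): Centre of the mixer's round turntable (100 mm across), on its upper face, 66 mm above the bench; z up. An upright spindle 18 mm thick, 55 mm high, its last 8 mm tapering to a flat 10 mm tip, stands 12 mm off this point in an unknown direction (any angle: see or feel it). About 4 N sideways on it turns the table about this point; it stays where left, else rigid.
- ring_large_center (a point): The largest of three plain steel balance rings, about 170 g: disc 70 mm across, 5 mm thick, with a hub 30 mm across and 10 mm high on top (15 mm high in all), bored through 20 mm (1 mm clear all round on the spindle, no chamfer). Lies on the bench hub up; take it by the hub. This point is in the middle of the bore, half-way up (7.5 mm above its underside); z runs from disc to hub.
- ring_medium_center (a point): The middle-sized of three plain steel balance rings, about 115 g: disc 56 mm across, 5 mm thick, with a hub 30 mm across and 10 mm high on top (15 mm high in all), bored through 20 mm (1 mm clear all round on the spindle, no chamfer). Lies on the bench hub up; take it by the hub. This point is in the middle of the bore, half-way up (7.5 mm above its underside); z runs from disc to hub.
- ring_small_center (a point): The smallest of three plain steel balance rings, about 75 g: disc 42 mm across, 5 mm thick, with a hub 30 mm across and 10 mm high on top (15 mm high in all), bored through 20 mm (1 mm clear all round on the spindle, no chamfer). Lies on the bench hub up; take it by the hub. This point is in the middle of the bore, half-way up (7.5 mm above its underside); z runs from disc to hub.
- tile: White ceramic tile 50 x 50 x 6 mm lying on the bench. A bystander, to be left where it is. Its origin is at the centre of its underside.
- pot: Small clear sample pot, 36 mm across, 45 mm high. A bystander, to be left where it is. Its origin is at the centre of its underside.
- strips: White strip bottle with a black cap, 44 mm across, 110 mm high. A bystander, to be left where it is. Its origin is at the centre of its underside.
- spatula: Thin steel lab spatula 180 mm long lying flat. A bystander, to be left where it is. Its origin is at the centre of its underside.
- bung_ring: Red rubber ring 52 mm across, 12 mm high, hole 36 mm; not one of the balance rings. A bystander, to be left where it is. Its origin is at the centre of its underside.
There are look-alikes about, which are no part of the job. What is shaped like the part that bears ring_large_center but green or turquoise is not meant.

How it is judged:
By the outcome, as a careful person would: the job done as asked, in the order asked, and still so for the second after the job is handed in, with the robot touching nothing.
It also fails if it takes over 72 s, if anything falls off the work surface, if the arm or the gripper's body presses on something with over 40 N, if the wrist force passes 120 N, or if a joint passes its speed limit or range.

## Working session

There is one attempt and no reset: what is moved stays moved. The work goes in short steps, each a Python script; the robot and the scene stay as the last script left them, time stands still between calls to the robot, and variables do not carry over. Pictures are saved under pics/ and viewed, at most 10 in all, crops included, and the job is handed in when it is done.

```bash
ls; mkdir -p pics
python3 - <<'E'
from plant import *
import cv2
for n in ("top","side"):
    d=get_image(n); cv2.imwrite(f"pics/{n}0.png",d["img"][:,:,::-1]); print(n,d["mtx"].tolist(),d["view"].round(4).tolist(),[k for k in d])
print(arm.current_clock(),arm.current_ft_force(),arm.current_opening(),arm.current_orientation())
E
```

```text
pics
top [[478.76946706355284, 0.0, 324.87403713293793], [0.0, 478.76946706355284, 238.9774861973731], [0.0, 0.0, 1.0]] [[-0.0075, -0.9998, 0.0164, 0.0884], [0.9987, -0.0067, 0.0504, -0.5712], [-0.0503, 0.0167, 0.9986, -0.9978], [0.0, 0.0, 0.0, 1.0]] ['img', 'mtx', 'view']
side [[542.4731685753987, 0.0, 320.1065009452487], [0.0, 542.4731685753987, 235.28453615340703], [0.0, 0.0, 1.0]] [[-0.9727, -0.2318, 0.007, 0.5727], [0.1842, -0.7538, 0.6308, -0.0803], [-0.141, 0.6149, 0.7759, -0.9011], [0.0, 0.0, 0.0, 1.0]] ['img', 'mtx', 'view']
0.1 [ 0.10331745  0.30600477 -0.12969172] 0.09161114774622657 [[ 9.06542505e-01  4.22114353e-01 -4.00983580e-04]
 [ 4.22114512e-01 -9.06541661e-01  1.24752392e-03]
 [ 1.63089431e-04 -1.30019445e-03 -9.99999141e-01]]
```

View pics/top0.png

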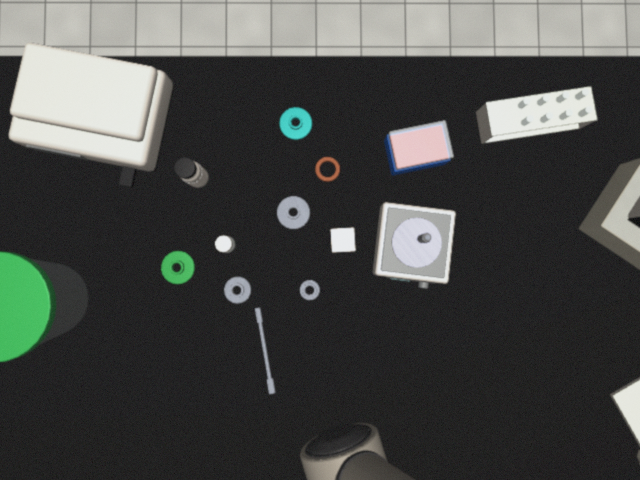

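View pics/side0.png

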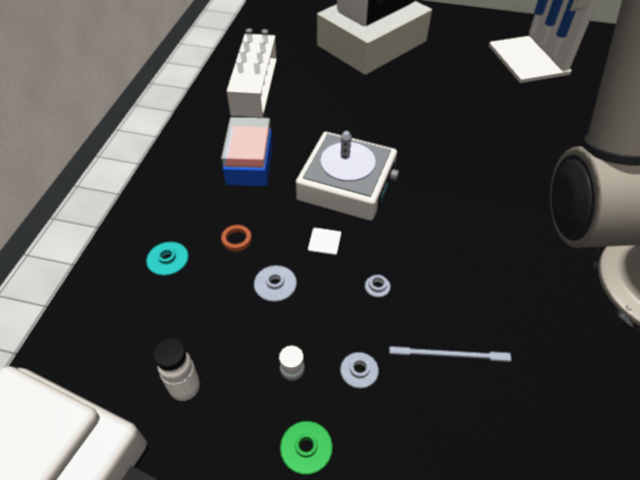

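The top view has five ring shapes with hubs: turquoise (295,123) and green (177,267), which are decoys, and three steel ones, large (293,212), medium (237,290) and small (310,290). There is also the red rubber ring at (327,169). The mixer is at (417,243), with its spindle tip near (425,238). I'll measure these and check them in a close crop.

```bash
cat > vis.py <<'E'
import numpy as np, cv2
def ray(d,uv):
    V=d["view"];R=V[:3,:3];c=-R.T@V[:3,3]
    p=np.linalg.solve(d["mtx"],[uv[0],uv[1],1.]);return c,R.T@(p*[1,-1,-1])
def onplane(d,uv,z):
    c,r=ray(d,uv);return c+r*(z-c[2])/r[2]
def proj(d,P):
    q=(d["view"]@np.append(P,1))[:3]*[1,-1,-1];q=d["mtx"]@q;return q[:2]/q[2]
def cross(d1,u1,d2,u2):
    A=[];b=[]
    for d,u in((d1,u1),(d2,u2)):
        c,r=ray(d,u);r/=np.linalg.norm(r);M=np.eye(3)-np.outer(r,r);A.append(M);b.append(M@c)
    x=np.linalg.lstsq(np.vstack(A),np.hstack(b),rcond=None)[0];return x,[np.linalg.norm(M@x-q) for M,q in zip(A,b)]
def steel_rings(d,box):
    x0,y0,x1,y1=box;im=d["img"];hsv=cv2.cvtColor(im,cv2.COLOR_RGB2HSV)
    m=((hsv[...,2]>75)&(hsv[...,1]<70)).astype(np.uint8);k=np.zeros_like(m);k[y0:y1,x0:x1]=m[y0:y1,x0:x1]
    out=[]
    for c in cv2.findContours(k,cv2.RETR_EXTERNAL,cv2.CHAIN_APPROX_NONE)[0]:
        if len(c)<20:continue
        out.append(cv2.fitEllipse(c))
    return out
E
python3 - <<'E'
from plant import *
from vis import *
t=get_image("top");s=get_image("side")
for n,d,boxes in(("top",t,[(270,190,316,234),(220,272,256,306),(296,276,324,304)]),("side",s,[(248,260,302,305),(335,348,384,390),(362,271,394,300)])):
    for b in boxes:
        for e in steel_rings(d,b):
            P=onplane(d,e[0],.004);
            print(n,np.round(e[0],1),np.round(e[1],1),P.round(4), 'r',np.hypot(*P[:2]).round(3))
a=cv2.resize(t["img"][190:300,365:475],(400,400),interpolation=cv2.INTER_CUBIC)
b=cv2.resize(s["img"][120:220,290:410],(400,333),interpolation=cv2.INTER_CUBIC);b=np.vstack([b,np.zeros((67,400,3),np.uint8)])
c=cv2.resize(t["img"][185:311,215:341],(400,400),interpolation=cv2.INTER_CUBIC)
cv2.imwrite("pics/crop1.png",np.hstack([a,b])[:,:,::-1]);cv2.imwrite("pics/crop2.png",c[:,:,::-1])
E
```

```text
top [293.  212.1] [32.6 32.7] [0.6303 0.1518 0.004 ] r 0.648
top [237.1 289.6] [26.5 26.8] [0.4664 0.2706 0.004 ] r 0.539
top [309.3 289.6] [19.6 20. ] [0.4651 0.118  0.004 ] r 0.48
side [274.8 282.8] [35.6 42.7] [0.6287 0.1541 0.004 ] r 0.647
side [359.  369.6] [35.3 38.3] [0.4652 0.2721 0.004 ] r 0.539
side [377.2 285.4] [22.  25.7] [0.464  0.1193 0.004 ] r 0.479
```

View pics/crop1.png

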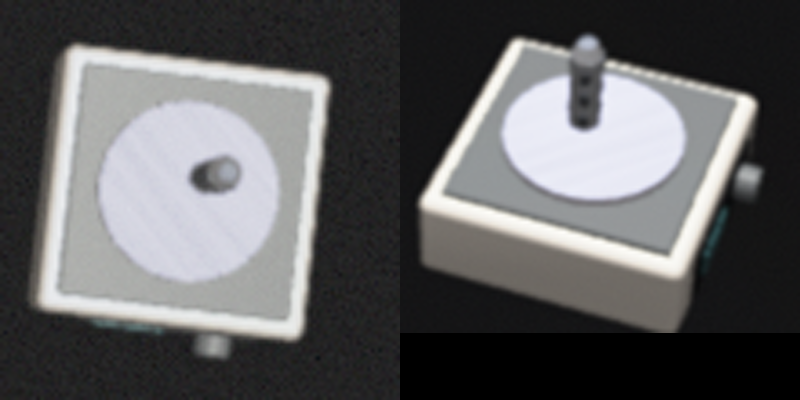

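View pics/crop2.png

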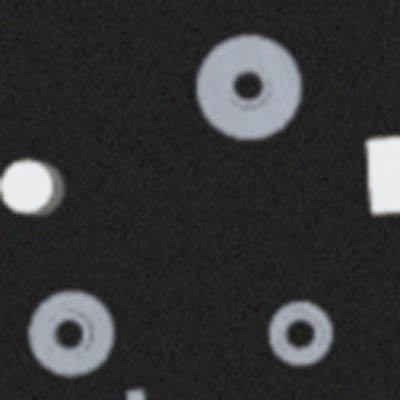

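The crops confirm the three steel rings, hub up, with diameters that match. The spindle tip is at about top (427.2,237.3) and side (346.4,132.6). The turntable centre is at about top (416.7,242.5) and side (348.2,160.8).

Run:
```python
from plant import *
from vis import *
t=get_image("top");s=get_image("side")
print("tip",cross(t,(427.2,237.3),s,(346.4,132.6)),onplane(t,(427.2,237.3),.121),onplane(s,(346.4,132.6),.121))
print("axis",cross(t,(416.7,242.5),s,(348.2,160.8)),onplane(t,(416.7,242.5),.066),onplane(s,(348.2,160.8),.066))
for n,d,(x0,y0,x1,y1) in(("t",t,(385,210,450,280)),("s",s,(310,135,385,190))):
    im=d["img"].astype(int);print(im[240,405] if n=="t" else im[165,335])
    m=np.zeros(im.shape[:2],np.uint8);m[y0:y1,x0:x1]=(((im[...,2]-im[...,1])>12)&(im[...,2]>195))[y0:y1,x0:x1]
    c=max(cv2.findContours(m,0,1)[0],key=cv2.contourArea);h=cv2.convexHull(c);e=cv2.fitEllipse(h)
    print(n,e,onplane(d,e[0],.066))
for P in([.630,.153,.0],[.466,.271,0],[.4645,.1187,0]): print(P)
from itertools import product
for a in range(0,180,30):
    c,s_=np.cos(np.radians(a)),np.sin(np.radians(a));R=np.array([[c,s_,0],[s_,-c,0],[0,0,-1]])
    print(a,[None if (q:=inverse_kinematics(p,R)) is None else np.round(q,0)[[0,5]] for p in([.63,.153,.074],[.466,.271,.074],[.4645,.1187,.074],[.57,-.12,.25])])
```

```text
tip (array([ 0.56811491, -0.10841599,  0.11867649]), [np.float64(0.0003150063171504458), np.float64(0.0003150063171508824)]) [ 0.56830474 -0.10783144  0.121     ] [ 0.56734686 -0.10573509  0.121     ]
axis (array([ 0.56062629, -0.1005041 ,  0.06016217]), [np.float64(0.0004902181079755389), np.float64(0.0004902181079753217)]) [ 0.56086825 -0.09921105  0.066     ] [ 0.55915863 -0.09438188  0.066     ]
[209 209 222]
t ((395.5816650390625, 235.66575622558594), (5.396940231323242, 17.36277198791504), 17.193557739257812) [ 0.57489658 -0.05688763  0.066     ]
[232 234 244]
s ((334.3142395019531, 160.55335998535156), (26.3426456451416, 34.77561950683594), 171.24346923828125) [ 0.58383334 -0.08897621  0.066     ]
[0.63, 0.153, 0.0]
[0.466, 0.271, 0]
[0.4645, 0.1187, 0]
0 [array([ 7., 97.]), array([ 22., 112.]), array([ 5., 95.]), array([-19.,  71.])]
30 [array([ 7., 67.]), array([22., 82.]), array([ 5., 65.]), array([-19.,  41.])]
60 [array([ 7., 37.]), array([22., 52.]), array([ 5., 35.]), array([-19.,  11.])]
90 [array([7., 7.]), array([22., 22.]), array([5., 5.]), array([-19., -19.])]
120 [array([  7., -23.]), array([22., -8.]), array([  5., -25.]), array([-19., -49.])]
150 [array([  7., -53.]), array([ 22., -38.]), array([  5., -55.]), array([-19., -79.])]
```

```bash
cat > act.py <<'E'
from plant import *
import numpy as np
D=np.array([[0,1,0],[1,0,0],[0,0,-1.]])
RING=dict(L=(.6295,.153),M=(.4658,.2714),S=(.4645,.1187)); TIP=(.5678,-.1068)
def F(): return np.array(arm.current_ft_force())
def lin(x,y,z,rate): arm.move_linear([x,y,z],None,rate)
def pick(k):
    x,y=RING[k]
    arm.move_pose([x,y,.10],D); arm.move_gripper(.048,50); f=F()
    lin(x,y,.0725,.06); print(k,"down F",F()-f,np.array(arm.current_tcp_pos()).round(4))
    arm.move_gripper(.02,50)
    print("opening",arm.current_opening(),"grip",arm.current_grip_force(),arm.current_clock())
    lin(x,y,.215,.3); print("held",arm.current_opening(),F()-f,arm.current_clock())
E
python3 - <<'E'
from act import *
pick("L")
lin(*TIP,.203,.35); arm.wait(.2); print(F(),arm.current_tcp_pos(),arm.current_clock())
import cv2
for n,(x0,y0,x1,y1) in(("top",(365,170,475,280)),("side",(290,80,400,190))):
    im=get_image(n)["img"]; globals()[n]=cv2.resize(im[y0:y1,x0:x1],(400,400),interpolation=cv2.INTER_CUBIC)
cv2.imwrite("pics/above.png",np.hstack([top,side])[:,:,::-1])
E
```

```text
L down F [ 0.42250154 -0.574446    0.38484654] [0.6293 0.1529 0.0718]
opening 0.027901383936992128 grip 49.999741315841675 4.9917
held 0.028215146444313572 [ 0.09761087 -0.7494542  -2.0218098 ] 5.6167
[-0.19437751  0.21480293 -2.67177054] [ 0.56812078 -0.10502887  0.2028426 ] 6.7333
```

View pics/above.png

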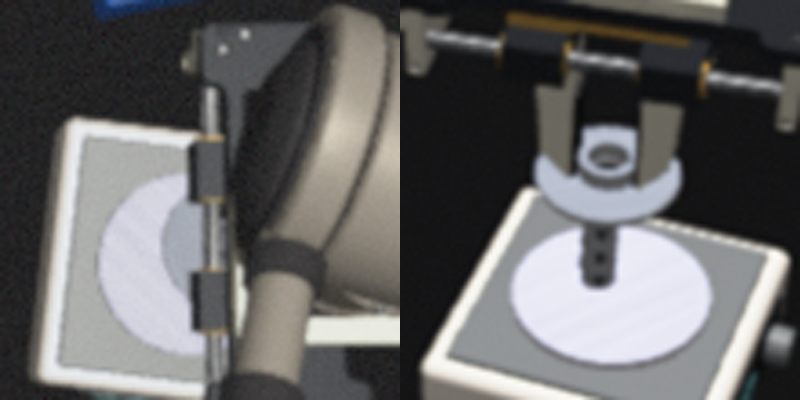

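The ring is held level over the spindle. Its hub top centre is at side pixel (346.9,122.1). The TCP y reads 1.8 mm off the command, so I'll check that and compare ring and tip in the same camera.

Run:
```python
from act import *
from vis import *
s=get_image("side")
print("hub",onplane(s,(346.9,122.1),.146)," tip",onplane(s,(346.4,132.6),.121), "tcp",arm.current_tcp_pos(),F())
arm.wait(.3);print(arm.current_tcp_pos(),arm.current_clock())
p=proj(s,[.568,-.105,.146]);print(p)
```

```text
hub [ 0.56716122 -0.10356595  0.146     ]  tip [ 0.56734686 -0.10573509  0.121     ] tcp [ 0.56801775 -0.10576372  0.20303613] [ 0.02593807  0.51599746 -1.90459353]
[ 0.56781032 -0.10676232  0.20303342] 7.1833
[346.59002243 121.50266951]
```

```bash
cat >> act.py <<'E'
def feel(x,y,z,zend,step=.002,fmax=12,gain=.00012,f0=None,quiet=.1,latmax=.0008):
    """step down; shift sideways to relieve side force; stop at fmax upward force"""
    f0=F() if f0 is None else f0
    while z>zend:
        z-=step; lin(x,y,z,.03); arm.wait(quiet); f=F()-f0; p=np.array(arm.current_tcp_pos())
        print(f"cmd {x:.4f} {y:.4f} {z:.4f} tcp {p.round(4)} F {f.round(1)} t {arm.current_clock():.1f}")
        if f[2]>fmax: print("STOP"); break
        d=f[:2]*gain; n=np.linalg.norm(d); d*=min(1,latmax/max(n,1e-9))
        if np.linalg.norm(f[:2])>1.5: x+=d[0];y+=d[1]
    return x,y,z,f0
E
python3 - <<'E'
from act import *
print(F()); x,y,z,f0=feel(*TIP,.199,.185)
print(f0.tolist())
E
```

```text
[ 0.38866085 -0.14751567 -1.88390727]
cmd 0.5678 -0.1068 0.1970 tcp [ 0.5678 -0.1068  0.1969] F [-0.8  0.2  0. ] t 7.6
cmd 0.5678 -0.1068 0.1950 tcp [ 0.5678 -0.1068  0.195 ] F [-0.4  0.2  0.7] t 8.0
cmd 0.5678 -0.1068 0.1930 tcp [ 0.5678 -0.1068  0.193 ] F [-0.5 -0.2  1. ] t 8.3
cmd 0.5678 -0.1068 0.1910 tcp [ 0.5678 -0.1068  0.191 ] F [-0.1 -0.9 -0.1] t 8.7
cmd 0.5678 -0.1068 0.1890 tcp [ 0.5678 -0.1068  0.189 ] F [-0.6  0.1  0.8] t 9.0
cmd 0.5678 -0.1068 0.1870 tcp [ 0.568  -0.1068  0.1871] F [ 0.6 -0.1  1.1] t 9.4
cmd 0.5678 -0.1068 0.1850 tcp [ 0.5684 -0.1068  0.1854] F [4.3 0.4 2.7] t 9.7
[0.38866084842311854, -0.14751567036297605, -1.8839072705760749]
```

Run:
```python
from act import *
f0=np.array([.1,-.1,-1.7])
x,y,z,_=feel(.5683,-.1068,.185,.142,step=.0025,fmax=20,f0=f0,quiet=.05)
print(x,y,z)
```

```text
cmd 0.5683 -0.1068 0.1825 tcp [ 0.5689 -0.1068  0.1822] F [ 7.3  1.3 -0.2] t 10.0
cmd 0.5691 -0.1067 0.1800 tcp [ 0.5691 -0.1066  0.1795] F [ 4.2  0.8 -1.9] t 10.3
cmd 0.5696 -0.1066 0.1775 tcp [ 0.5692 -0.1064  0.1767] F [ 4.4  1.5 -3.8] t 10.6
cmd 0.5701 -0.1064 0.1750 tcp [ 0.5698 -0.1064  0.1746] F [ 3.1  0.9 -3.5] t 10.9
cmd 0.5705 -0.1063 0.1725 tcp [ 0.5704 -0.1064  0.1724] F [ 1.3 -0.6 -0.7] t 11.2
cmd 0.5705 -0.1063 0.1700 tcp [ 0.5704 -0.1063  0.1699] F [ 0.4 -1.4 -0.2] t 11.5
cmd 0.5705 -0.1063 0.1675 tcp [ 0.5703 -0.1062  0.1672] F [ 0.9 -0.6  0.1] t 11.8
cmd 0.5705 -0.1063 0.1650 tcp [ 0.5704 -0.1062  0.1647] F [ 0.8 -0.4 -0.2] t 12.1
cmd 0.5705 -0.1063 0.1625 tcp [ 0.5703 -0.1062  0.1622] F [ 0.   1.1 -0.9] t 12.4
cmd 0.5705 -0.1063 0.1600 tcp [ 0.5705 -0.1062  0.1597] F [ 0.3 -0.5 -0.2] t 12.7
cmd 0.5705 -0.1063 0.1575 tcp [ 0.5705 -0.1062  0.1573] F [-0.   0.5 -0. ] t 13.0
cmd 0.5705 -0.1063 0.1550 tcp [ 0.5705 -0.1063  0.1547] F [ 0.4 -0.4 -0.6] t 13.3
cmd 0.5705 -0.1063 0.1525 tcp [ 0.5704 -0.1062  0.1522] F [ 0.9 -0.3 -0.6] t 13.6
cmd 0.5705 -0.1063 0.1500 tcp [ 0.5705 -0.1062  0.1498] F [-0.2  0.7 -0.5] t 13.9
cmd 0.5705 -0.1063 0.1475 tcp [ 0.5703 -0.1062  0.1472] F [-0.9  0.  -1. ] t 14.2
cmd 0.5705 -0.1063 0.1450 tcp [ 0.5705 -0.1062  0.1448] F [0.  0.8 0.6] t 14.5
cmd 0.5705 -0.1063 0.1425 tcp [ 0.5705 -0.1063  0.1423] F [-0.4 -0.4  0.5] t 14.8
cmd 0.5705 -0.1063 0.1400 tcp [ 0.5705 -0.1064  0.1397] F [ 0.   0.4 -1.8] t 15.1
0.5704944044780557 -0.1062691288034014 0.13999999999999996
```

Run:
```python
from act import *
import cv2
print(arm.current_opening(),arm.current_grip_force(),F(),arm.current_wrist_torque())
im=get_image("side")["img"]
cv2.imwrite("pics/on1.png",cv2.resize(im[70:210,260:440],(720,560),interpolation=cv2.INTER_CUBIC)[:,:,::-1])
```

```text
0.028150421226626022 49.998600482940674 [ 0.12602818  0.25729053 -3.49320267] [-0.06530914 -0.19581915  0.01225432]
```

View pics/on1.png

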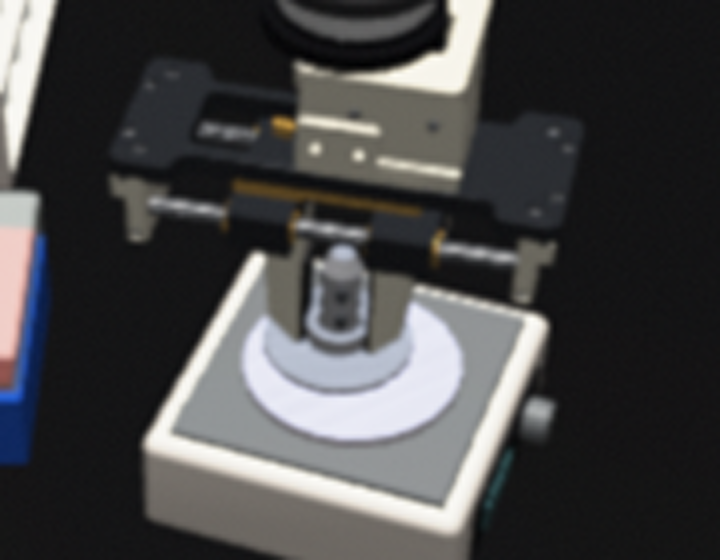

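The picture shows the ring threaded on the spindle at about (338,340), close above the turntable. I'll keep pushing in small steps until it stops.

Run:
```python
from act import *
f0=np.array([.1,-.1,-1.7])
x,y,z,_=feel(.5705,-.1063,.140,.1335,step=.001,fmax=14,f0=f0,quiet=.1)
arm.wait(.2);print(x,y,z,arm.current_tcp_pos(),F()-f0)
```

```text
cmd 0.5705 -0.1063 0.1390 tcp [ 0.5705 -0.1064  0.1391] F [0.  0.5 1.4] t 15.5
cmd 0.5705 -0.1063 0.1380 tcp [ 0.5706 -0.1063  0.1384] F [-2.5  0.6  6.6] t 15.9
cmd 0.5702 -0.1062 0.1370 tcp [ 0.5705 -0.1063  0.1383] F [-2.7  0.8 13.4] t 16.2
cmd 0.5699 -0.1061 0.1360 tcp [ 0.5705 -0.1063  0.1382] F [-4.6  1.3 20.1] t 16.6
STOP
0.569875640969602 -0.10612948771191248 0.136 [ 0.57047362 -0.10628634  0.13822753] [-5.23791767  1.66843961 19.17306304]
```

Solid stop at TCP z 0.138, as expected (0.0718 + 0.066), so the large ring is home. Next I'll release it and fetch the medium one.

Run:
```python
from act import *
lin(.5705,-.1063,.1382,.05); arm.move_gripper(.046,50); print(F(),arm.current_tcp_pos())
lin(.5705,-.1063,.225,.3); arm.wait(.1)
print("free",F(),arm.current_clock())
lin(*RING["M"],.15,.4); arm.wait(.2); pick("M")
X=(.5705,-.1063)
lin(*X,.204,.35); arm.wait(.5); print(arm.current_tcp_pos(),F(),arm.current_clock())
x,y,z,f0=feel(*X,.2,.178,step=.0025,fmax=12)
print(f0.tolist(),x,y,z,arm.current_opening())
```

```text
[-0.63574608  0.47754814 -0.61451819] [ 0.57050755 -0.10629864  0.13800992]
free [ 0.16938473 -0.52424465 -0.34886027] 18.1167
M down F [-0.00234298  0.71612896  0.24531408] [0.4656 0.2713 0.072 ]
opening 0.027698591678184503 grip 50.00004485249519 21.15
held 0.02736519594910309 [-0.00653794  0.65299953 -1.5904446 ] 21.775
[ 0.57050964 -0.10605275  0.20410143] [ 0.1525263   0.549256   -1.27278216] 23.5417
cmd 0.5705 -0.1063 0.1975 tcp [ 0.5705 -0.1064  0.1975] F [ 0.9 -0.8  0.2] t 24.0
cmd 0.5705 -0.1063 0.1950 tcp [ 0.5705 -0.1063  0.195 ] F [-0.1 -0.2 -0.6] t 24.4
cmd 0.5705 -0.1063 0.1925 tcp [ 0.5705 -0.1063  0.1925] F [ 0.  -0.3 -0.9] t 24.7
cmd 0.5705 -0.1063 0.1900 tcp [ 0.5705 -0.1063  0.19  ] F [ 0.5 -1.6 -0. ] t 25.1
cmd 0.5706 -0.1065 0.1875 tcp [ 0.5705 -0.1065  0.1875] F [-0.3 -1.  -0.7] t 25.4
cmd 0.5706 -0.1065 0.1850 tcp [ 0.5706 -0.1065  0.185 ] F [-0.4 -0.5  0.1] t 25.8
cmd 0.5706 -0.1065 0.1825 tcp [ 0.5705 -0.1065  0.1825] F [-0.4 -0.7 -0. ] t 26.1
cmd 0.5706 -0.1065 0.1800 tcp [ 0.5706 -0.1065  0.18  ] F [ 1.2 -0.6  0.5] t 26.5
cmd 0.5706 -0.1065 0.1775 tcp [ 0.5701 -0.1064  0.177 ] F [-0.8 -0.3 -1.6] t 26.8
[0.15252630219222946, 0.5492559991931016, -1.272782156964826] 0.5705642469240939 -0.10648914862709702 0.1775 0.027771613607396623
```

Run:
```python
from act import *
f0=np.array([.15,.1,-1.4])
x,y,z,_=feel(.5706,-.1065,.1775,.157,step=.0025,fmax=18,f0=f0,quiet=.05)
if z<.158: x,y,z,_=feel(x,y,z,.148,step=.001,fmax=16,f0=f0,quiet=.08)
arm.wait(.1);print(x,y,z,arm.current_tcp_pos(),F()-f0,arm.current_opening())
```

```text
cmd 0.5706 -0.1065 0.1750 tcp [ 0.5704 -0.1064  0.1746] F [-2.1  0.5 -2.2] t 27.1
cmd 0.5704 -0.1064 0.1725 tcp [ 0.5704 -0.1065  0.1724] F [-1.   0.3 -1.7] t 27.4
cmd 0.5704 -0.1064 0.1700 tcp [ 0.5705 -0.1065  0.17  ] F [-0.1 -0.2 -0.1] t 27.7
cmd 0.5704 -0.1064 0.1675 tcp [ 0.5705 -0.1065  0.1674] F [ 0.1 -0.5  0.6] t 28.0
cmd 0.5704 -0.1064 0.1650 tcp [ 0.5704 -0.1065  0.1648] F [ 1.9 -0.9  0. ] t 28.3
cmd 0.5706 -0.1065 0.1625 tcp [ 0.5703 -0.1065  0.1622] F [-2.2 -0.4  1.7] t 28.6
cmd 0.5703 -0.1066 0.1600 tcp [ 0.5703 -0.1066  0.1598] F [-0.6 -0.1  0.8] t 28.9
cmd 0.5703 -0.1066 0.1575 tcp [ 0.5704 -0.1066  0.1573] F [-0.7 -0.8 -0.6] t 29.2
cmd 0.5703 -0.1066 0.1550 tcp [ 0.5704 -0.1066  0.1547] F [-0.   0.7 -0.3] t 29.5
cmd 0.5703 -0.1066 0.1540 tcp [ 0.5704 -0.1066  0.1541] F [-0.6  0.9  1.5] t 29.8
cmd 0.5703 -0.1066 0.1530 tcp [ 0.5705 -0.1066  0.1535] F [-1.5  0.9  5.8] t 30.2
cmd 0.5701 -0.1065 0.1520 tcp [ 0.5704 -0.1066  0.1534] F [-3.3  0.7 12.5] t 30.5
cmd 0.5697 -0.1064 0.1510 tcp [ 0.5703 -0.1066  0.1534] F [-4.4  0.5 18.4] t 30.8
STOP
0.5697462713311028 -0.10639187186852181 0.15099999999999997 [ 0.57035296 -0.10654916  0.15333267] [-4.68707161  1.79040143 18.6831739 ] 0.027621808456238604
```

The medium ring stops 15.1 mm above the large one's stop, so it is home. Now the small one.

Run:
```python
from act import *
X=(.5704,-.1065)
lin(*X,.1534,.05); arm.move_gripper(.046,50)
lin(*X,.225,.3); arm.wait(.1)
lin(*RING["S"],.15,.4); arm.wait(.2); pick("S")
lin(*X,.204,.35); arm.wait(.5); f0=F()
x,y,z,f0=feel(*X,.2,.1735,step=.0025,fmax=12,f0=f0)
if z<.1736:
    x,y,z,_=feel(x,y,z,.163,step=.001,fmax=16,f0=f0,quiet=.08)
arm.wait(.1);print(x,y,z,arm.current_tcp_pos(),F()-f0,arm.current_opening())
```

```text
S down F [-0.13494232 -0.0455049   0.79108011] [0.4644 0.1187 0.0722]
opening 0.027507506101287972 grip 50.000603534281254 34.9083
held 0.027511921563732212 [ 0.52349313  1.02812977 -1.19053468] 35.5333
cmd 0.5704 -0.1065 0.1975 tcp [ 0.5704 -0.1066  0.1974] F [-1.   0.3 -0.5] t 37.4
cmd 0.5704 -0.1065 0.1950 tcp [ 0.5704 -0.1065  0.195 ] F [-0.7  0.3  0.4] t 37.7
cmd 0.5704 -0.1065 0.1925 tcp [ 0.5704 -0.1065  0.1925] F [-1.   0.5 -0.2] t 38.1
cmd 0.5704 -0.1065 0.1900 tcp [ 0.5704 -0.1065  0.19  ] F [-1.1 -0.1 -0.7] t 38.4
cmd 0.5704 -0.1065 0.1875 tcp [ 0.5704 -0.1065  0.1875] F [-1.  -0.3  0.1] t 38.8
cmd 0.5704 -0.1065 0.1850 tcp [ 0.5704 -0.1065  0.185 ] F [-1.4  0.3  0.5] t 39.1
cmd 0.5704 -0.1065 0.1825 tcp [ 0.5704 -0.1065  0.1825] F [-0.4  1.2  0.5] t 39.5
cmd 0.5704 -0.1065 0.1800 tcp [ 0.5704 -0.1065  0.18  ] F [-0.8  1.7 -0.3] t 39.8
cmd 0.5703 -0.1063 0.1775 tcp [ 0.5703 -0.1064  0.1772] F [ 1.1 -2.2 -2.2] t 40.2
cmd 0.5704 -0.1066 0.1750 tcp [ 0.5705 -0.1065  0.1748] F [ 0.8 -0.1 -2.1] t 40.5
cmd 0.5704 -0.1066 0.1725 tcp [ 0.5705 -0.1065  0.1725] F [ 0.8 -0.4 -0.5] t 40.9
cmd 0.5704 -0.1066 0.1715 tcp [ 0.5705 -0.1066  0.1717] F [ 0.7 -0.1  2.5] t 41.2
cmd 0.5704 -0.1066 0.1705 tcp [ 0.5705 -0.1066  0.1706] F [ 0.2 -0.2  2.5] t 41.5
cmd 0.5704 -0.1066 0.1695 tcp [ 0.5704 -0.1066  0.1694] F [ 0.3 -0.2  3.2] t 41.9
cmd 0.5704 -0.1066 0.1685 tcp [ 0.5705 -0.1066  0.1687] F [0.7 0.7 5.7] t 42.2
cmd 0.5704 -0.1066 0.1675 tcp [ 0.5705 -0.1066  0.1686] F [-1.5 -0.1 12.6] t 42.5
cmd 0.5703 -0.1066 0.1665 tcp [ 0.5705 -0.1067  0.1685] F [-3.8  1.1 16.9] t 42.9
STOP
0.5702526093382381 -0.10656871359512983 0.16649999999999998 [ 0.57046023 -0.1066585   0.16851399] [-4.13168817  0.60210429 17.40986884] 0.027552915555732044
```

It stops another 15.1 mm up, so it is home. I'll release, withdraw and check.

Run:
```python
from act import *
import cv2
X=(.5704,-.1066)
lin(*X,.1686,.05); arm.move_gripper(.05,50)
lin(*X,.24,.2); arm.move_pose([.45,.0,.3],D); arm.wait(.3)
print(F(),arm.current_clock())
o=[]
for n,(x0,y0,x1,y1) in(("side",(280,110,410,220)),("top",(150,90,475,365))):
    im=get_image(n)["img"]; o.append(cv2.resize(im[y0:y1,x0:x1],(400,338),interpolation=cv2.INTER_CUBIC))
cv2.imwrite("pics/end.png",np.hstack(o)[:,:,::-1])
```

```text
[ 1.05032683 -0.33983295  0.4261273 ] 45.3417
```

View pics/end.png

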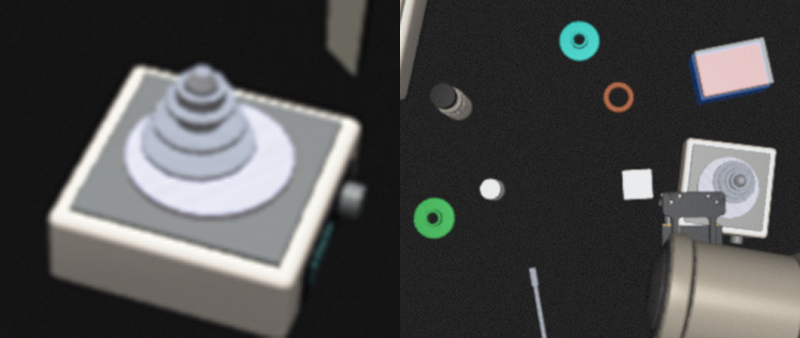

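The stack on the spindle, around crop (200,110), sits level in the order large, medium, small, with the tip showing about 10 mm. The bystanders haven't moved and the gripper is clear.

```bash
python3 -c "
from plant import *
print(job_done())"
```

```text
the job is handed in; nothing more can be done
None
```

The three rings are on the spindle, hubs up (large, medium, small), each pushed down to a firm stop with about 20 N read at the wrist at most; the gripper is clear, and I handed the job in at about 45 s.

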